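# Vent the bench steriliser by hand

### The job

The bench steriliser on the trolley has stopped in mid-cycle with its chamber still under pressure, so vent it by hand. Swing the raised service door on its sloping front up by its handle and over to the right until it rests open by itself, then flip the safety catch back off the vent lever, then pull the lever up and towards you as far as it goes. The lever springs shut when let go: finish while you are still gripping it and holding it fully open, with the other things on the trolley left where they stand.

Things in the scene. Friction and masses are not known exactly. Their poses are not given: they have to be found in the camera images.
- steriliser: white table-top steriliser, 300 mm deep (x), 360 wide (y), 153 high, fixed. Origin: centre of its underside; x to its back, y to its left, z up. Front upright to 80 mm, then a fascia sloping back at 20 degrees from level for 210 mm, then a flat top. Gauge and display at left, service door at right; under it the vent bay, a recess 170 mm (up the slope) x 135 (across) x 60 deep
- service_door (a joint): hinge of the service door, rad: 0 shut, grows as its free left edge swings up and over to the right, stop at 2.3; fully open is over 1.75. Door 182 mm along the slope, 146 from hinge line to free edge, about 0.25 kg, a cover standing 28 mm proud of the fascia. Its weight shuts it below about 1.4 and lets it sink, damped, to the stop beyond about 1.75
- door_handle (a point): middle of the door's bow handle: round steel bar 12 mm thick, 80 mm long, running up the slope, its centre line 32 mm out from the door's face, 128 mm from the hinge line and 18 mm from the free edge. Axes turn with the door; when shut: x up the slope, y left, z square out of the fascia
- door_hinge (a point): fixed point on the door's hinge line, level with the handle, 22 mm out from the fascia. Axes of the fascia: x up the slope (also the hinge line), y left, z square out of the fascia. With the door shut the handle lies at y = +128, z = +38 mm in these axes
- safety_catch (a joint): hinge of the safety catch, rad: 0 = hooked over the end of the lever's bar and blocking the lever, grows as its thumb tab is pushed back (up the slope), stop at 0.95. Stiff pivot, about 0.3 N at the tab; it stays where it is put. The lever is free from about 0.5; treat 0.6 or more as flipped
- catch_tab (a point): middle of the catch's thumb tab, on its front face: upright steel plate 18 mm wide (y), 4 thick (x); its top edge is 10 mm above this point and 22 mm proud of the fascia. It stands left of the lever. Below the tab the hook goes down to the pivot, 42 mm under this point. Axes turn with the catch; at 0: x up the slope, y left, z square out of the fascia
- catch_hinge (a point): fixed pivot of the catch, 30 mm under the fascia, hinge line along y; axes of the fascia (x up the slope, y left, z square out)
- vent_lever (a joint): hinge of the vent lever, rad: 0 shut (lying in the bay, pointing up the slope), grows as the bar is pulled up and towards the robot, stop at 1.4 = fully open. A spring shuts it: 2.5 N at the bar when shut, 7 N when fully open
- pull_bail: the stirrup-shaped lever itself: two steel arms 65 mm apart and 80 mm long, with a round cross bar between their ends; origin at the hinge. Axes: x from the hinge to the bar, y left; z square out of the fascia when shut
- lever_grip (a point): middle of the lever's cross bar: black sleeve 48 mm long (y), 15 thick, 80 mm from the lever's hinge; when shut its centre is 12 mm below the fascia and 48 above the bay's floor. A steel stub of the bar runs on to the left under the catch, whose middle is 47 mm left of this point. The bar is round and may turn in the fingers. Axes as pull_bail
- lever_hinge (a point): fixed point on the lever's hinge line (along y), in the middle of the lever, 12 mm below the fascia; axes of the fascia (x up the slope, y left, z square out)
- bottle_white: bystander: white squeeze bottle, 54 mm across, 124 high; origin at the centre of its underside
- wind_timer: bystander: round wind-up timer, 62 mm across, 42 high; origin at the centre of its underside
- gauze_pack: bystander: flat gauze pack 54 x 78 x 9 mm; origin at the centre of its underside
- plaster_roll: bystander: roll of plaster tape lying flat, 58 mm across, 25 high; origin at the centre of its underside

How it is judged:
On the way, in this order (a step that is already met when the one before it is completed fails the run):
1. the service door is swung over to the right and stays open, the lever still shut (value of joint service_door above 1.75 rad and value of joint vent_lever below 0.15 rad), for 0.2 s.
2. the safety catch is flipped back off the lever, the lever still shut (value of joint safety_catch above 0.6 rad and value of joint vent_lever below 0.15 rad), for 0.2 s.
3. the vent lever is pulled fully open in the fingers (value of joint vent_lever above 1.2 rad and contact force between the fingers and pull_bail above 1 N), for 0.3 s.
At the end, for the whole second after the job is handed in: The fingers hold the vent lever (contact over 1 N) beyond 1.2 rad of its 1.4, with the catch flipped back (over 0.6 rad) and the door open (over 1.75 rad), all through the last second (all of step 3 and value of joint safety_catch above 0.6 rad and value of joint service_door above 1.75 rad); the arm keeps its last pose, push and grip.
It fails at once if a bystander is moved by more than 30 mm (distance of any of bottle_white, wind_timer, gauze_pack, plaster_roll from where it was at the start of the episode above 0.03 m).
It also fails if it takes over 69 s, if anything falls off the work surface, if the arm or the gripper's body presses on something with over 40 N, if the wrist force passes 120 N, or if a joint passes its speed limit or range.

### The arm

A 6-joint arm with a two-finger parallel gripper is mounted at the origin on a cart in front of the work surface, level with it; the furniture and walls round the work are solid. World frame = base frame: x ahead of the robot, y to its left, z up, the work surface at z = 0. Lengths are in m, angles in rad, forces in N, time in s.
With the tool pointing down it reaches from about 0.4 to 0.825 m from the base axis. Payload 7 kg.
Tool frame: the origin (TCP) lies at the very end of the fingers, on their centre line; the grasp point (between the pads) lies 19 mm behind it; z points along the fingers, y is the line along which they close (so a half turn about z gives the same grasp; the last joint's range is limited). The gripper opens to 88 mm and grips with 3 to 60 N. Pads are 19 mm wide; open, the fingers measure 130 mm over their backs; the gripper's body (78 mm by 193 mm) begins 47 mm behind the grasp point.
Start: joints at [1.459, 0.359, 0.012, 0, -1.224, -0.288], TCP at [0.263, 0.622, 0.227] pointing down, gripper open.
Joint ranges: [-3.07, 3.07], [-1.43, 2.12], [-1.02, 1.25], [-3.03, 1.67], [-3.05, -0], [-3.03, 3.03]. Speed limits (rad/s): [2.39, 2.39, 3.01, 3.14, 3.14, 3.14].

### API

Orientations are given as [roll, pitch, yaw] about the fixed x, y, z axes, in that order (R = Rz(yaw) Ry(pitch) Rx(roll)).
In Python, from station import arm, grab_frame gives the robot as it stands.
- The arm moves only by the tool jog_arm, never from a script. Its argument "deltas" is a list that holds one entry, the list of rows, each a list of 4 numbers: the shift along the tool's x, y, z in units of 60 mm (1.0 is 60 mm), then the turn about the tool's z in units of 5 degrees (1.0 is 5 degrees). A call has 1 to 8 rows; each row is the pose to reach, as a shift and turn from the pose commanded when the call began, along the tool's axes at that moment; what a row does not reach only later rows make up. A row lasts 1/8 s, in which the tool goes at most 62.5 mm and 10.7 degrees, less where a joint would pass 70% of its speed; a pose out of reach is approached as far as the arm can. A call with a gripper value outside its range is refused whole. "grip" is the finger opening in mm, from 0 to 87.6, set as the call begins (left out, the last holds). The fingers move at their own pace and stop on an object; "squeeze" is the grip in N (left out, the last holds). Time passes only in rows, so rows that repeat a pose let the fingers close. It gives the time, the measured TCP pose, the force, the opening and the grip force at its end, in the units of the state.
- arm.get_state(): the state, without advancing time (a new reading comes with each control period).
- grab_frame(name): name is "side" or "top"; returns a dict with "img" (400x640x3 uint8, red, green, blue), "vfov" (degrees; the focal length in pixels is half the picture's height over the tangent of half this angle, whatever the lens; pixels are square), "cx", "cy" (the principal point, pixels), "dist_coeffs" ([k1, k2, p1, p2, k3] as OpenCV has them; the pictures are not rectified), "xyz" and "rotation" of the camera in the world. Camera axes: x right, y down, z forward; pixel columns grow to the right and rows downward; lengths in m; the calibration is good to about 2 mm. A picture is of the moment at which its call begins. There is no depth.
- arm.job_done(): hands the job in; it is judged then, once.
The state is a dict: "t": time; "q": joint angles; "qd": joint speeds; "joint_efforts": joint torques, N m; "eef_pos": TCP position; "ee_rot": TCP orientation; "force": force on the tool from outside, world axes, zero at the start; "moment": the same for the moment, N m; "width": finger opening in m; "gripper_force": force on a finger pad.
Only numpy, scipy, OpenCV 4.12 (cv2) and the standard library are available. Lean on these libraries where they do the work, as an engineer would, in place of code of your own. Each camera call takes 0.05 s, during which the arm holds its last target. There are 200 camera calls.

## Working session

There is one attempt and no reset: what is moved stays moved. The work goes in short steps, Python scripts to look and compute and a tool call to move; the robot and the scene stay as the last step left them, time stands still between calls to the robot, and variables do not carry over. Pictures are saved under pics/ and viewed, at most 10 in all, crops included, and the job is handed in when it is done.

Besides the shell and the picture viewer there is one more tool, called after ">>>" by a JSON object that holds its "op" and its "data". jog_arm: Moves the arm, as the interface text tells. Its arguments: {"type":"object","properties":{"deltas":{"type":"array"},"grip":{"type":"number"},"squeeze":{"type":"number"}},"required":["deltas"]}

```bash
ls; mkdir -p pics
python3 - <<'E'
from station import arm, grab_frame
import cv2
for n in("side","top"):
    f=grab_frame(n); cv2.imwrite(f"pics/{n}0.png",f["img"][:,:,::-1]); print({k:v for k,v in f.items() if k!="img"})
s=arm.get_state();print(s)
E
```

```text
pics
{'vfov': 51.8699412482435, 'cx': 327.5577979362608, 'cy': 202.0111079775059, 'dist_coeffs': array([-0.08396149,  0.        ,  0.        ,  0.        ,  0.        ]), 'xyz': array([-0.12775967, -1.05832172,  0.58160532]), 'rotation': array([-1.94414738, -0.01361688, -0.52318701])}
{'vfov': 54.48525958279421, 'cx': 323.677573810676, 'cy': 196.29193812985125, 'dist_coeffs': array([-0.00152916,  0.        ,  0.        ,  0.        ,  0.        ]), 'xyz': array([ 0.25187258, -0.03413594,  1.27047594]), 'rotation': array([-2.96733795, -0.00860632, -1.553839  ])}
{'t': 0.1, 'q': array([ 1.45908697e+00,  3.59348350e-01,  1.11532898e-02, -2.89129281e-04,
       -1.22410089e+00, -2.88086108e-01]), 'qd': array([ 0.00155627, -0.00222636,  0.00348711,  0.00172327,  0.00164362,
        0.00027745]), 'joint_efforts': array([-2.09776597e-03, -5.84165454e+01,  2.93750650e+01,  7.01551929e+00,
        1.01301813e-02, -5.48810942e-05]), 'eef_pos': array([0.26260073, 0.62135372, 0.2256997 ]), 'ee_rot': array([ 3.14007760e+00, -1.65495425e-04, -3.99893783e-01]), 'force': array([-0.00840547,  0.91182718,  0.37530626]), 'moment': array([ 0.01029958, -0.02415579,  0.0252769 ]), 'gripper_force': 0.0, 'width': 0.08764324610560129}
```

View pics/side0.png

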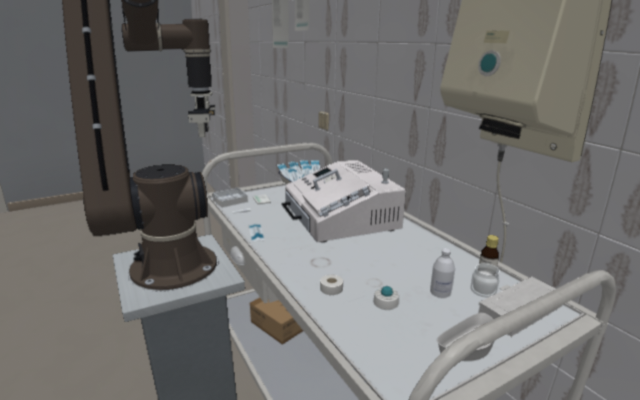

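View pics/top0.png

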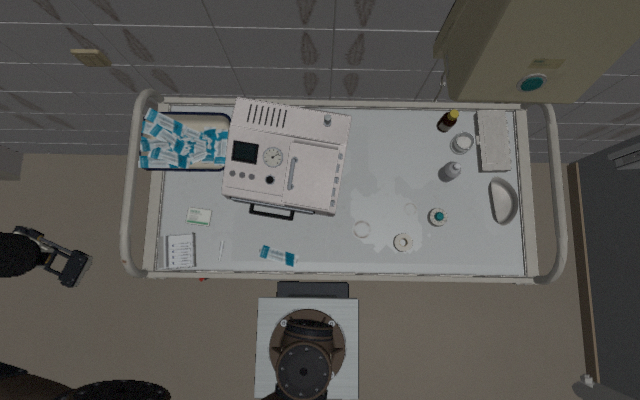

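```bash
cat > h.py <<'E'
import numpy as np, cv2
from scipy.spatial.transform import Rotation as Ro
from station import arm, grab_frame
def cam(f):
    R=Ro.from_euler('xyz',f["rotation"]).as_matrix(); fl=200/np.tan(np.radians(f["vfov"]/2))
    K=np.array([[fl,0,f["cx"]],[0,fl,f["cy"]],[0,0,1]]); return R,np.array(f["xyz"]),K,f["dist_coeffs"]
def proj(f,P):
    R,t,K,d=cam(f); return cv2.projectPoints(np.asarray(P,float).reshape(-1,3),cv2.Rodrigues(R.T)[0],-R.T@t,K,d)[0][:,0]
def ray(f,px):
    R,t,K,d=cam(f); u=cv2.undistortPoints(np.array([[px]],float),K,d)[0,0]; return t,R@[u[0],u[1],1]
def onz(f,px,z):
    t,v=ray(f,px); return t+v*(z-t[2])/v[2]
def crop(f,x,y,w,h,s,name):
    im=cv2.resize(f["img"][y:y+h,x:x+w],None,fx=s,fy=s,interpolation=cv2.INTER_CUBIC)[:,:,::-1]
    cv2.imwrite(f"pics/{name}.png",im)
E
python3 - <<'E'
from h import *
crop(grab_frame("side"),275,150,135,100,5.9,"side1")
crop(grab_frame("top"),215,90,145,135,4.4,"top1")
E
```

```text
(no output)
```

View pics/side1.png

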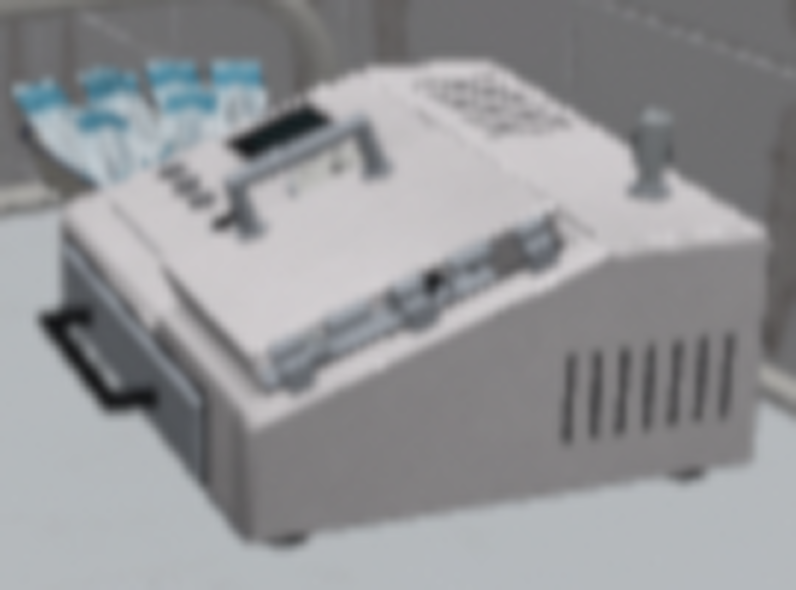

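View pics/top1.png

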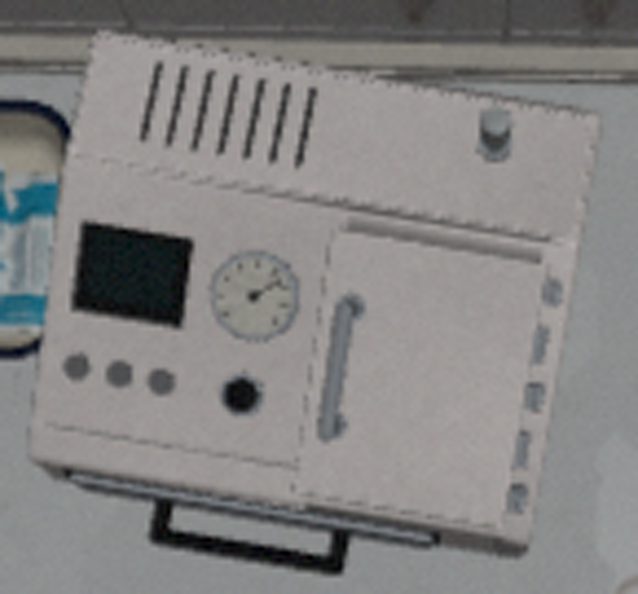

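```bash
cat > fit.py <<'E'
from h import *
from scipy.optimize import least_squares
c,s=np.cos(np.radians(20)),np.sin(np.radians(20))
T=lambda p:np.array([(p[0]+.5)/4.4-.5+215,(p[1]+.5)/4.4-.5+90]); S=lambda p:np.array([(p[0]+.5)/5.9-.5+275,(p[1]+.5)/5.9-.5+150])
def fas(u,y,n): return np.array([-.150+u*c-n*s,y,.080+u*s+n*c])
B=[('t',(97,33),(.15,.18,.153)),('t',(598,115),(.15,-.18,.153)),('t',(32,460),(-.15,.18,.08)),('t',(524,542),(-.15,-.18,.08)),('t',(577,240),(.0473,-.18,.152)),('t',(75,155),(.0473,.18,.152)),
('s',(766,238),(.15,-.18,.153)),('s',(605,256),(.0473,-.18,.152)),('s',(245,422),(-.15,-.18,.08)),('s',(245,540),(-.15,-.18,.005)),('s',(752,465),(.15,-.18,.005))]
H=[('t',(350,303),.04),('t',(330,432),-.04),('s',(240,185),-.04),('s',(362,125),.04)]
def w(p,X): 
    R=Ro.from_euler('z',p[2]).as_matrix(); return R@X+[p[0],p[1],0]
if __name__=="__main__":
    F={'t':grab_frame("top"),'s':grab_frame("side")}
    def res(p):
        r=[proj(F[k],w(p,np.array(X)))[0]-(T if k=='t' else S)(q) for k,q,X in B]
        r+=[proj(F[k],w(p,fas(p[3]+d,p[4],.060)))[0]-(T if k=='t' else S)(q) for k,q,d in H]
        return np.ravel(r)
    o=least_squares(res,[.6,.1,-.15,.1,-.03],loss='soft_l1'); print(o.x.round(4)); print(res(o.x).reshape(-1,2).round(1))
    p=o.x; np.save('p.npy',p); print('handle',w(p,fas(p[3],p[4],.06)).round(4),'hinge',w(p,fas(p[3],p[4]-.128,.022)).round(4))
E
python3 fit.py
```

```text
[ 0.5847  0.0794 -0.1568  0.1085 -0.0382]
[[-0.9 -3. ]
 [ 1.4 -2. ]
 [-1.6 -0.7]
 [ 0.7  0.6]
 [ 0.6  1.7]
 [-3.1  0.9]
 [ 1.1 -2.2]
 [-0.4 -1.4]
 [ 0.2  0.5]
 [ 0.1  2.9]
 [-0.2  1.6]
 [ 0.   1.2]
 [ 0.4 -1. ]
 [-0.8 -0.6]
 [ 0.2 -0.6]]
handle [0.511  0.0523 0.1735] hinge [ 0.5038 -0.0761  0.1378]
```

```bash
cat > tri.py <<'E'
from fit import *
F={'t':grab_frame("top"),'s':grab_frame("side")}
def tri(a,b):
    f=lambda X:np.r_[proj(F['t'],X)[0]-T(a),proj(F['s'],X)[0]-S(b)]
    o=least_squares(f,[.5,0,.15]); return o.x,f(o.x)
P={}
for n,a,b in [('hup',(350,303),(362,125)),('hlo',(330,432),(240,185)),('FR',(524,542),(245,422)),('SR',(577,240),(605,256)),('BR',(598,115),(766,238)),('knuU',(553,290),(543,245)),('knuM',(537,397),(422,308)),('knuL',(517,497),(295,370)),('doorBL',(297,505),(165,268)),('valve',(494,118),(655,118))]:
    X,r=tri(a,b); P[n]=X; print(n,X.round(4),r.round(1))
d=P['hup']-P['hlo'];print(np.linalg.norm(d),np.degrees(np.arctan2(d[2],np.hypot(*d[:2]))),np.arctan2(d[1],d[0]))
p=np.load('p.npy')
for k in 't','s':
    f=F[k]; im=f["img"].copy()
    big=cv2.resize(im,None,fx=6,fy=6,interpolation=cv2.INTER_CUBIC)
    def ln(A,B,col): 
        q=((proj(f,np.array([w(p,A),w(p,B)]))+.5)*6-.5); cv2.line(big,*[tuple(map(int,z)) for z in q],col,1,cv2.LINE_AA)
    for y in(.18,-.18):
        pr=[(-.15,.0),(-.15,.08),(.0473,.152),(.15,.153),(.15,0)]
        for a,b in zip(pr,pr[1:]): ln(np.array([a[0],y,a[1]]),np.array([b[0],y,b[1]]),(255,0,0))
    for a in pr: ln(np.array([a[0],.18,a[1]]),np.array([a[0],-.18,a[1]]),(255,0,0))
    ln(fas(p[3]-.04,p[4],.06),fas(p[3]+.04,p[4],.06),(0,160,0))
    ln(fas(p[3]-.09,p[4]-.128,.022),fas(p[3]+.09,p[4]-.128,.022),(0,0,255))
    for n in (0,.028): ln(fas(p[3]-.091,p[4]+.018,n),fas(p[3]+.091,p[4]+.018,n),(0,0,255))
    x,y=(215,90) if k=='t' else (275,150); P2=big[y*6:(y+135)*6 if k=='t' else (y+100)*6,x*6:(x+(145 if k=='t' else 135))*6]
    P2=cv2.resize(P2,None,fx=.48 if k=='t' else .7,fy=.48 if k=='t' else .7,interpolation=cv2.INTER_AREA)
    cv2.imwrite(f'pics/o_{k}.png',P2[:,:,::-1])
a=cv2.imread('pics/o_t.png');b=cv2.imread('pics/o_s.png');h=max(a.shape[0],b.shape[0])
W=min(800-a.shape[1],b.shape[1]);b=cv2.resize(b,(W,int(b.shape[0]*W/b.shape[1])))
o=np.zeros((h,a.shape[1]+W,3),np.uint8);o[:a.shape[0],:a.shape[1]]=a;o[:b.shape[0],a.shape[1]:]=b;cv2.imwrite('pics/ov.png',o)
E
python3 tri.py
```

```text
hup [0.5507 0.0476 0.1849] [-0.3  0.5  0.7 -0.1]
hlo [0.4735 0.0584 0.1574] [ 0.4 -0.7 -0.9  0.1]
FR [ 0.4099 -0.0724  0.0802] [-0.1  0.2  0.2 -0. ]
SR [ 0.6092 -0.1034  0.146 ] [-0.3  0.5  0.5 -0.1]
BR [ 0.7024 -0.1187  0.1447] [ 0.2 -0.2 -0.3  0.1]
knuU [ 0.5748 -0.0888  0.1523] [ 0.3 -0.6 -0.7  0.2]
knuM [ 0.5064 -0.0798  0.1265] [ 0.3 -0.6 -0.7  0.1]
knuL [ 0.44   -0.0672  0.1006] [ 0.2 -0.3 -0.3  0.1]
doorBL [0.4349 0.0825 0.1071] [ 0.8 -1.7 -2.   0.2]
valve [ 0.6786 -0.046   0.1957] [ 0.2 -0.3 -0.4  0.1]
0.08265388464957231 19.372390912693554 -0.13976567342497637
```

View pics/ov.png

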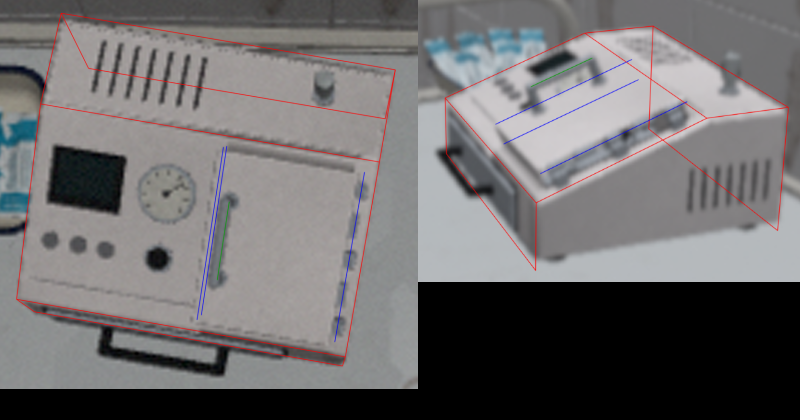

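```bash
cat > go.py <<'E'
import sys; from h import *
def rows(tgts,yaw=None,cur=None):
    s=arm.get_state(); p,r=np.array(s["eef_pos"]),s["ee_rot"]
    if cur is not None:p=np.array(cur)
    R=Ro.from_euler('xyz',[np.pi,0,r[2]]).as_matrix()
    t=0 if yaw is None else -np.degrees((yaw-r[2]+np.pi)%(2*np.pi)-np.pi)/5
    for X in tgts: print((R.T@(np.array(X)-p)/.06).round(2).tolist()+[round(t,2)],end=',')
    print()
if __name__=="__main__":
    v=list(map(float,sys.argv[1:])); rows([v[:3]],v[3] if len(v)>3 else None)
E
python3 go.py .263 .622 .34; python3 go.py .5115 .0525 .34 -.152; python3 go.py .5115 .0525 .24 -.152
```

```text
[0.0, -0.01, -1.89, 0],
[7.51, 7.12, -1.89, np.float64(-2.84)],
[7.51, 7.12, -0.23, np.float64(-2.84)],
```

>>> {"op": "jog_arm", "data": {"deltas": [[[0,0,-0.95,0],[0.3,0.2,-1.89,0],[1.0,0.95,-1.89,-0.5],[1.7,1.6,-1.89,-1],[2.4,2.25,-1.89,-1.5],[3.1,2.9,-1.89,-2],[3.8,3.55,-1.89,-2.84],[4.5,4.2,-1.89,-2.84]]], "grip": 70}}

```text
t: 1.4
eef_pos: [0.4137, 0.2828, 0.3404]
ee_rot: [-3.141, -0.0, -0.15]
force: [0.3, 0.3, 0.5]
width: 0.0698
gripper_force: 0.0
```

```bash
python3 go.py .5115 .0525 .34 -.152; python3 go.py .5115 .0525 .24 -.152
```

```text
[2.19, 3.55, 0.01, np.float64(0.02)],
[2.19, 3.55, 1.67, np.float64(0.02)],
```

>>> {"op": "jog_arm", "data": {"deltas": [[[0.5,0.85,0,0],[1.0,1.7,0.2,0],[1.6,2.6,0.8,0],[2.1,3.4,1.4,0],[2.19,3.55,1.67,0],[2.19,3.55,1.67,0]]]}}

```text
t: 2.15
eef_pos: [0.5102, 0.0521, 0.2377]
ee_rot: [3.14, 0.003, -0.155]
force: [-0.1, 0.8, -0.3]
width: 0.0697
gripper_force: 0.0
```

```bash
python3 - <<'E'
from h import *
a=grab_frame("side");b=grab_frame("top")
A=cv2.resize(a["img"][120:240,270:390],None,fx=3.3,fy=3.3,interpolation=2);B=cv2.resize(b["img"][90:210,225:345],None,fx=3.3,fy=3.3,interpolation=2)
cv2.imwrite("pics/m1.png",np.hstack([A,B])[:,:,::-1])
E
python3 go.py .5115 .0525 .158 -.152
```

```text
[0.01, 0.02, 1.37, np.float64(-0.01)],
```

View pics/m1.png

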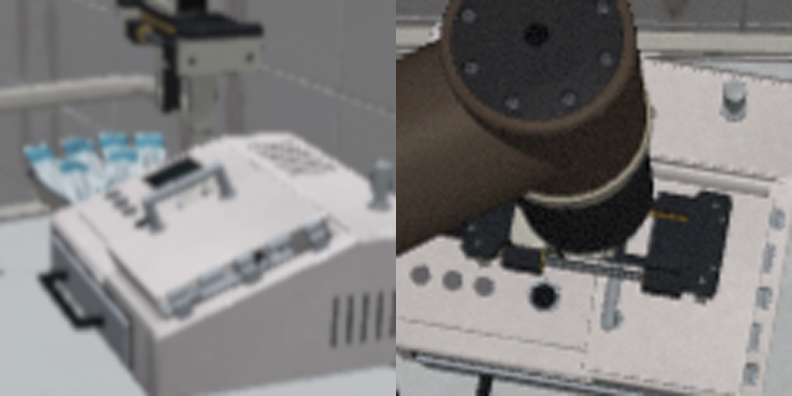

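>>> {"op": "jog_arm", "data": {"deltas": [[[0,0,0.7,0],[0,0,1.3,0],[0,0,1.37,0],[0,0,1.37,0]]]}}

```text
t: 2.75
eef_pos: [0.5119, 0.055, 0.1592]
ee_rot: [-3.141, -0.002, -0.151]
force: [0.4, 0.2, -0.1]
width: 0.0702
gripper_force: 0.0
```

>>> {"op": "jog_arm", "data": {"deltas": [[[0,0,0,0],[0,0,0,0],[0,0,0,0],[0,0,0,0],[0,0,0,0],[0,0,0,0]]], "grip": 0, "squeeze": 15}}

```text
t: 3.5
eef_pos: [0.511, 0.054, 0.1575]
ee_rot: [3.142, 0.0, -0.152]
force: [0.4, 1.0, 0.3]
width: 0.0152
gripper_force: 0.0
```

```bash
cat > arc.py <<'E'
from go import *
R=Ro.from_euler('z',-.156).as_matrix(); s20,c20=np.sin(np.radians(20)),np.cos(np.radians(20))
def hp(th,r=.1335,a0=np.arctan2(38,128)):
    return R@(r*np.array([-np.sin(a0+th)*s20,np.cos(a0+th),np.sin(a0+th)*c20]))
if __name__=="__main__":
    s=arm.get_state();print(s["eef_pos"],s["width"],s["gripper_force"],s["force"])
    rows([s["eef_pos"]+hp(t)-hp(0) for t in np.linspace(0,1.5,17)[1:]])
E
python3 arc.py
```

```text
[0.51100302 0.05403744 0.15754426] 0.015153540073739133 0.0 [0.35622127 0.98141471 0.28074486]
[-0.07, 0.07, -0.19, 0],[-0.13, 0.15, -0.36, 0],[-0.2, 0.26, -0.53, 0],[-0.25, 0.38, -0.69, 0],[-0.31, 0.51, -0.84, 0],[-0.36, 0.66, -0.98, 0],[-0.4, 0.83, -1.1, 0],[-0.44, 1.0, -1.21, 0],[-0.48, 1.19, -1.3, 0],[-0.51, 1.38, -1.37, 0],[-0.53, 1.58, -1.43, 0],[-0.54, 1.78, -1.47, 0],[-0.55, 1.99, -1.49, 0],[-0.55, 2.2, -1.49, 0],[-0.55, 2.41, -1.48, 0],[-0.54, 2.61, -1.45, 0],
```

Still closing slightly; let it finish.

>>> {"op": "jog_arm", "data": {"deltas": [[[0,0,0,0],[0,0,0,0],[0,0,0,0]]]}}

```text
t: 3.88
eef_pos: [0.5107, 0.0529, 0.1575]
ee_rot: [3.14, 0.001, -0.152]
force: [1.5, -5.2, 0.1]
width: 0.0115
gripper_force: 15.0
```

>>> {"op": "jog_arm", "data": {"deltas": [[[-0.07,0.07,-0.19,0],[-0.13,0.15,-0.36,0],[-0.13,0.15,-0.36,0]]]}}

```text
t: 4.25
eef_pos: [0.5013, 0.0453, 0.1794]
ee_rot: [3.141, 0.0, -0.152]
force: [1.6, -4.9, -3.7]
width: 0.0115
gripper_force: 15.0
```

>>> {"op": "jog_arm", "data": {"deltas": [[[-0.07,0.11,-0.17,0],[-0.12,0.23,-0.33,0],[-0.18,0.36,-0.48,0],[-0.23,0.51,-0.62,0],[-0.27,0.68,-0.74,0],[-0.31,0.85,-0.85,0],[-0.35,1.04,-0.94,0],[-0.35,1.04,-0.94,0]]]}}

```text
t: 5.25
eef_pos: [0.4717, -0.012, 0.2373]
ee_rot: [-3.14, -0.002, -0.152]
force: [-5.8, 7.8, 9.8]
width: 0.0113
gripper_force: 15.0
```

>>> {"op": "jog_arm", "data": {"deltas": [[[-0.04,0.17,-0.11,0],[-0.07,0.37,-0.18,0],[-0.08,0.58,-0.22,0],[-0.09,0.8,-0.24,0],[-0.09,0.8,-0.24,0]]]}}

```text
t: 5.88
eef_pos: [0.4592, -0.0597, 0.2506]
ee_rot: [3.141, -0.001, -0.153]
force: [0.2, 1.3, 4.5]
width: 0.0113
gripper_force: 15.0
```

>>> {"op": "jog_arm", "data": {"deltas": [[[0,0.2,-0.02,0],[0,0.41,-0.01,0],[0,0.62,0.02,0],[0,0.62,0.02,0]]]}}

```text
t: 6.38
eef_pos: [0.4538, -0.0966, 0.2488]
ee_rot: [3.141, -0.001, -0.153]
force: [2.8, -0.2, 0.5]
width: 0.0117
gripper_force: 15.0
```

Run:
```python
from h import *
a=grab_frame("side");b=grab_frame("top")
A=cv2.resize(a["img"][120:240,270:390],None,fx=3.3,fy=3.3,interpolation=2);B=cv2.resize(b["img"][90:210,225:345],None,fx=3.3,fy=3.3,interpolation=2)
cv2.imwrite("pics/m2.png",np.hstack([A,B])[:,:,::-1])
```

```text
(no output)
```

View pics/m2.png

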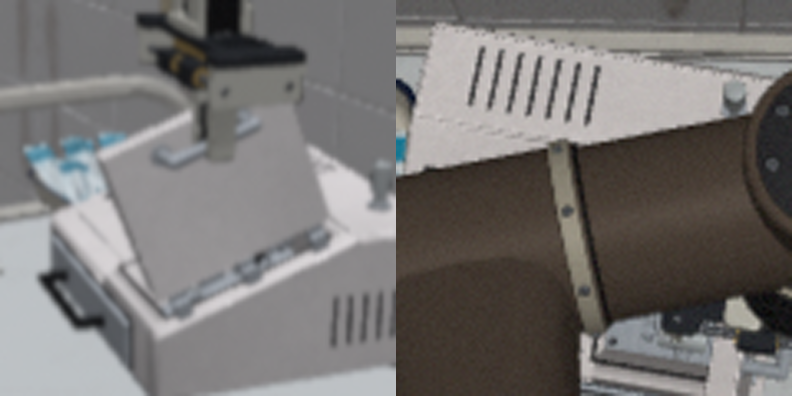

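>>> {"op": "jog_arm", "data": {"deltas": [[[0,0.12,0.01,0],[0,0.12,0.01,0],[0,0.12,0.01,0]]]}}

```text
t: 6.85
eef_pos: [0.4532, -0.1022, 0.2478]
ee_rot: [-3.141, -0.001, -0.152]
force: [7.8, 0.6, -3.6]
width: 0.0113
gripper_force: 15.0
```

>>> {"op": "jog_arm", "data": {"deltas": [[[0,0,0,0],[0,0,0,0],[0,0,0,0]]], "grip": 17}}

```text
t: 7.22
eef_pos: [0.4519, -0.1027, 0.2479]
ee_rot: [3.141, 0.001, -0.152]
force: [1.1, -0.2, 0.2]
width: 0.0169
gripper_force: 0.0
```

>>> {"op": "jog_arm", "data": {"deltas": [[[0,0,-0.2,0],[0,0,-0.5,0],[0,0,-0.9,0],[0,0,-1.3,0],[0,0,-1.3,0]]]}}

```text
t: 7.85
eef_pos: [0.4534, -0.1027, 0.3289]
ee_rot: [-3.141, -0.004, -0.152]
force: [-0.4, 0.3, -0.5]
width: 0.0166
gripper_force: 0.0
```

Run:
```python
from h import *
a=grab_frame("side");b=grab_frame("top")
A=cv2.resize(a["img"][120:240,270:390],None,fx=3.3,fy=3.3,interpolation=2);B=cv2.resize(b["img"][90:210,225:345],None,fx=3.3,fy=3.3,interpolation=2)
cv2.imwrite("pics/m3.png",np.hstack([A,B])[:,:,::-1])
```

```text
(no output)
```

View pics/m3.png

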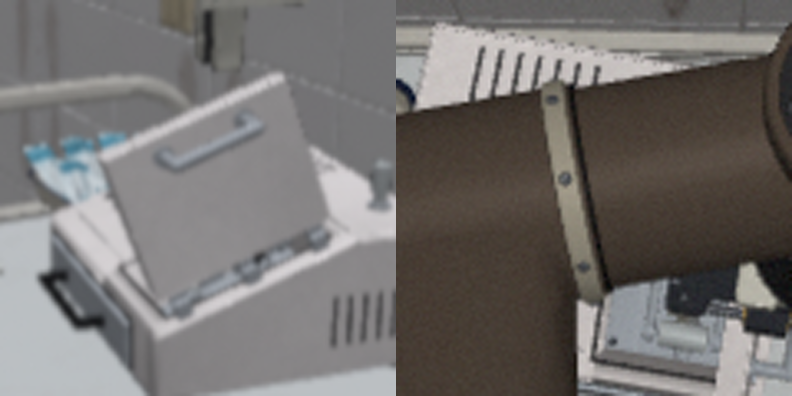

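>>> {"op": "jog_arm", "data": {"deltas": [[[0,-0.5,-0.2,0],[0,-1.3,-0.2,0],[0,-2.2,-0.2,0],[0,-2.3,0.3,0],[0,-2.3,1.0,0],[0,-2.3,1.3,0],[0,-2.3,1.3,0]]], "grip": 0}}

```text
t: 8.82
eef_pos: [0.4721, 0.0334, 0.2465]
ee_rot: [3.139, 0.003, -0.152]
force: [-0.4, 0.3, -0.0]
width: 0.0006
gripper_force: 0.0
```

>>> {"op": "jog_arm", "data": {"deltas": [[[0,0.2,0,0],[0,0.4,0,0],[0,0.6,0,0],[0,0.8,0,0],[0,1.0,0,0],[0,1.2,0,0],[0,1.4,0,0]]]}}

```text
t: 9.7
eef_pos: [0.4605, -0.0501, 0.2482]
ee_rot: [3.142, -0.0, -0.152]
force: [-0.5, -0.2, 0.6]
width: 0.0005
gripper_force: 0.1
```

>>> {"op": "jog_arm", "data": {"deltas": [[[0,0.15,0,0],[0,0.3,0,0],[0,0.45,0,0],[0,0.6,0,0],[0,0.75,0,0],[0,0.9,0,0],[0,1.05,0,0],[0,1.2,0,0]]]}}

```text
t: 10.7
eef_pos: [0.4496, -0.121, 0.2482]
ee_rot: [3.142, 0.0, -0.152]
force: [-0.3, -0.6, 0.4]
width: 0.0007
gripper_force: 0.0
```

>>> {"op": "jog_arm", "data": {"deltas": [[[0,0,0,0],[0,0,0,0],[0,0,0,0],[0,0,0,0]]]}}

```text
t: 11.2
eef_pos: [0.4497, -0.1203, 0.2482]
ee_rot: [-3.142, -0.0, -0.152]
force: [0.5, 0.0, 0.3]
width: 0.0003
gripper_force: 0.0
```

Run:
```python
from h import *
a=grab_frame("side");b=grab_frame("top")
A=cv2.resize(a["img"][120:240,270:390],None,fx=3.3,fy=3.3,interpolation=2);B=cv2.resize(b["img"][90:210,225:345],None,fx=3.3,fy=3.3,interpolation=2)
cv2.imwrite("pics/m4.png",np.hstack([A,B])[:,:,::-1])
```

```text
(no output)
```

View pics/m4.png

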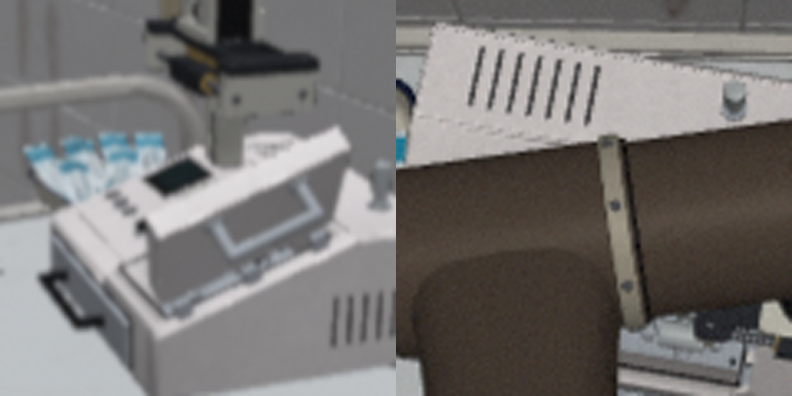

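>>> {"op": "jog_arm", "data": {"deltas": [[[0,-0.7,-0.7,0],[0,-1.6,-1.3,0],[0,-2.6,-1.3,0],[0,-3.6,-1.3,0],[0,-4.6,-1.3,0],[0,-5.6,-1.3,0],[-0.5,-6.5,-1.3,0],[-1.0,-7.4,-1.3,0]]]}}

```text
t: 12.3
eef_pos: [0.4568, 0.3295, 0.3259]
ee_rot: [3.141, 0.0, -0.152]
force: [0.6, 0.3, -0.2]
width: 0.0003
gripper_force: 0.0
```

>>> {"op": "jog_arm", "data": {"deltas": [[[-0.7,-0.8,0,0],[-1.4,-1.6,0,0],[-2,-2.4,0,0],[-2.4,-2.4,0,0]]]}}

```text
t: 12.8
eef_pos: [0.3351, 0.4947, 0.3245]
ee_rot: [3.139, 0.0, -0.149]
force: [-0.5, -0.6, -0.6]
width: 0.0006
gripper_force: 0.0
```

Run:
```python
from h import *
import pickle
F={}
for k,n in(('t','top'),('s','side')):
    fs=[grab_frame(n) for _ in range(6)]; f=fs[0]; f["img"]=np.mean([g["img"].astype(float) for g in fs],0); F[k]=f
pickle.dump(F,open('F.pkl','wb'))
g=lambda im:np.clip((np.clip(im,0,255)/255)**.75*255,0,255).astype(np.uint8)
A=cv2.resize(g(F['t']["img"][125:220,270:362]),None,fx=6,fy=6,interpolation=2)
B=cv2.resize(g(F['s']["img"][150:225,280:375]),None,fx=2.6,fy=2.6,interpolation=2)
o=np.zeros((600,800,3),np.uint8);o[:A.shape[0],:A.shape[1]]=A
o[:B.shape[0],A.shape[1]:A.shape[1]+B.shape[1]]=B
print(A.shape,B.shape);cv2.imwrite("pics/bay.png",o[:,:,::-1])
```

```text
(570, 552, 3) (195, 247, 3)
```

View pics/bay.png

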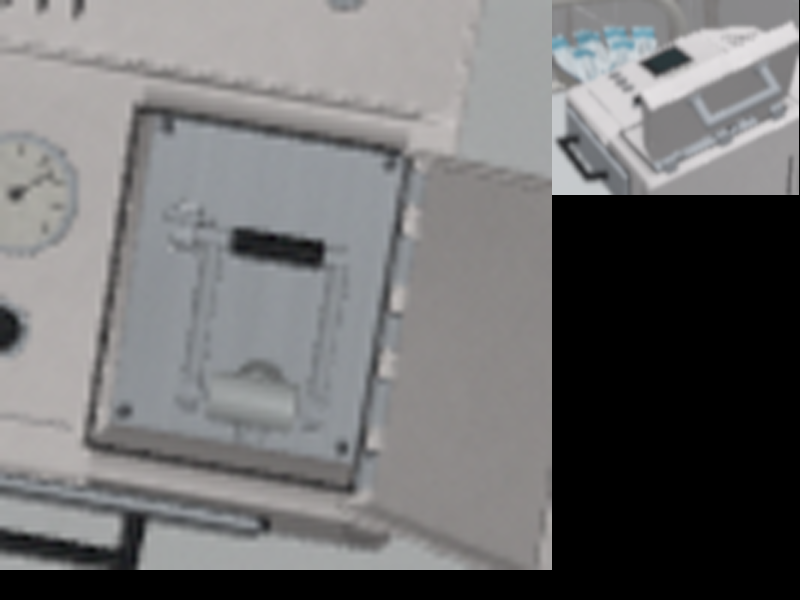

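```bash
cat > bay.py <<'E'
from fit import *
import pickle
F=pickle.load(open('F.pkl','rb')); p=np.load('p.npy')
Rz=Ro.from_euler('z',p[2]).as_matrix()
O=w(p,np.array([-.15,0,.08])); ux=Rz@[c,0,s]; uy=Rz@[0,1,0]; un=Rz@[-s,0,c]
def C(q): return np.array([(q[0]+.5)/6-.5+270,(q[1]+.5)/6-.5+125])
def onn(q,n):
    t,v=ray(F['t'],C(q)); X=t+v*((O+un*n-t)@un)/(v@un); return X,np.array([(X-O)@ux,(X-O)@uy])
def W(u,y,n): return O+ux*u+uy*y+un*n
if __name__=="__main__":
    for n,q,h in [('c1',(135,103),0),('c2',(412,150),0),('c3',(355,490),0),('c4',(88,445),0),('grip',(278,247),-.0045),('gripL',(232,240),-.0045),('gripR',(325,253),-.0045),('tab',(188,225),.012),('tabtop',(185,212),.022),('armLhinge',(188,400),-.012),('armRhinge',(313,422),-.012),('stub',(215,238),-.012)]:
        X,f=onn(q,h); print(n,X.round(4),f.round(4))
    print(p)
E
python3 bay.py
```

```text
c1 [0.6148 0.0575 0.1466] [ 0.1949 -0.017 ]
c2 [ 0.593  -0.0818  0.1467] [ 0.1951 -0.1579]
c3 [ 0.4296 -0.0569  0.0866] [ 0.0192 -0.1589]
c4 [0.4505 0.0809 0.0863] [ 0.0183 -0.0195]
grip [ 0.5481 -0.0154  0.122 ] [ 0.1353 -0.0993]
gripL [0.5514 0.008  0.1219] [ 0.1348 -0.0757]
gripR [ 0.5454 -0.0393  0.1224] [ 0.1363 -0.1233]
tab [0.5542 0.0296 0.1392] [ 0.1402 -0.0539]
tabtop [0.5576 0.0306 0.151 ] [ 0.1473 -0.0524]
armLhinge [0.4752 0.0301 0.0853] [ 0.0484 -0.0658]
armRhinge [ 0.4649 -0.0347  0.0852] [ 0.0483 -0.1314]
stub [0.5542 0.017  0.1144] [ 0.1336 -0.0664]
[ 0.58472434  0.07937779 -0.15683312  0.10846788 -0.03821951]
```

```bash
cat > plan.py <<'E'
from bay import *; from go import rows
a=W(.100,-.048,.007);b=W(.170,-.048,.006); a2=a.copy();a2[2]=.26
print(a,b); rows([[*a[:2],.3245],a2,a,*[a+(b-a)*k/8 for k in range(1,9)]],-.156)
E
python3 plan.py
```

```text
[0.51951935 0.04109234 0.12077986] [0.58482835 0.03076491 0.14378158]
[4.14, 6.95, 0.03, np.float64(0.04)],[4.14, 6.95, 1.1, np.float64(0.04)],[4.14, 6.95, 3.42, np.float64(0.04)],[4.28, 6.95, 3.38, np.float64(0.04)],[4.42, 6.96, 3.33, np.float64(0.04)],[4.55, 6.96, 3.28, np.float64(0.04)],[4.69, 6.96, 3.23, np.float64(0.04)],[4.83, 6.96, 3.18, np.float64(0.04)],[4.97, 6.96, 3.14, np.float64(0.04)],[5.1, 6.96, 3.09, np.float64(0.04)],[5.24, 6.96, 3.04, np.float64(0.04)],
```

>>> {"op": "jog_arm", "data": {"deltas": [[[0.5,0.85,0,0],[1.0,1.7,0,0],[1.5,2.55,0,0],[2.0,3.4,0,0],[2.5,4.25,0,0],[3.0,5.1,0,0],[3.5,5.95,0,0],[4.0,6.8,0.2,0]]]}}

```text
t: 14.4
eef_pos: [0.5135, 0.0501, 0.3153]
ee_rot: [-3.14, -0.002, -0.152]
force: [0.5, 0.4, 1.0]
width: 0.0006
gripper_force: 0.0
```

>>> {"op": "jog_arm", "data": {"deltas": [[[0.14,0.15,0.6,0],[0.14,0.15,1.4,0],[0.14,0.15,2.2,0],[0.14,0.15,2.9,0],[0.14,0.15,2.9,0]]]}}

```text
t: 15.02
eef_pos: [0.5174, 0.0408, 0.1376]
ee_rot: [3.138, 0.005, -0.153]
force: [0.6, 0.5, 1.0]
width: 0.0005
gripper_force: 0.0
```

```bash
python3 plan.py
```

```text
[0.51951935 0.04109234 0.12077986] [0.58482835 0.03076491 0.14378158]
[0.03, -0.01, -3.11, np.float64(0.04)],[0.03, -0.01, -2.04, np.float64(0.04)],[0.03, -0.01, 0.28, np.float64(0.04)],[0.17, -0.01, 0.23, np.float64(0.04)],[0.31, -0.01, 0.19, np.float64(0.04)],[0.45, -0.01, 0.14, np.float64(0.04)],[0.59, -0.01, 0.09, np.float64(0.04)],[0.72, -0.01, 0.04, np.float64(0.04)],[0.86, -0.01, -0.01, np.float64(0.04)],[1.0, -0.01, -0.05, np.float64(0.04)],[1.14, -0.01, -0.1, np.float64(0.04)],
```

>>> {"op": "jog_arm", "data": {"deltas": [[[0.03,0,0.26,0],[0.03,0,0.26,0],[0.17,0,0.22,0],[0.31,0,0.18,0],[0.45,0,0.13,0]]]}}

```text
t: 15.65
eef_pos: [0.5471, 0.0378, 0.1331]
ee_rot: [-3.141, -0.001, -0.152]
force: [0.2, 0.0, -0.2]
width: 0.0003
gripper_force: 0.1
```

>>> {"op": "jog_arm", "data": {"deltas": [[[0.14,0,-0.05,0],[0.27,0,-0.09,0],[0.41,0,-0.14,0]]]}}

```text
t: 16.02
eef_pos: [0.5709, 0.0339, 0.1408]
ee_rot: [3.141, 0.0, -0.152]
force: [-0.2, 0.5, 0.3]
width: 0.0008
gripper_force: 0.1
```

>>> {"op": "jog_arm", "data": {"deltas": [[[0.14,0,-0.05,0],[0.28,0,-0.1,0],[0.28,0,-0.1,0]]]}}

```text
t: 16.4
eef_pos: [0.5878, 0.0314, 0.1469]
ee_rot: [-3.142, -0.0, -0.152]
force: [-0.9, 0.2, -0.6]
width: 0.0006
gripper_force: 0.0
```

>>> {"op": "jog_arm", "data": {"deltas": [[[0,0,-0.8,0],[0,0,-1.7,0],[0,0,-2.6,0],[0,-0.9,-2.9,0],[-0.5,-1.8,-2.9,0],[-1.0,-2.6,-2.9,0],[-1.5,-3.4,-2.9,0],[-2.0,-4.2,-2.9,0]]]}}

```text
t: 17.4
eef_pos: [0.5053, 0.3003, 0.3209]
ee_rot: [-3.141, -0.0, -0.152]
force: [1.1, 0.1, 0.3]
width: 0.0002
gripper_force: 0.0
```

>>> {"op": "jog_arm", "data": {"deltas": [[[-0.5,-0.8,0,0],[-1.0,-1.6,0,0],[-1.5,-2.4,0,0],[-1.9,-3.2,0,0],[-1.9,-3.2,0,0]]]}}

```text
t: 18.02
eef_pos: [0.421, 0.5087, 0.3191]
ee_rot: [3.14, 0.001, -0.148]
force: [0.3, -0.8, -1.1]
width: 0.0004
gripper_force: 0.0
```

```bash
cat > cmp.py <<'E'
from bay import *
fs=[grab_frame("top") for _ in range(6)]; im=np.mean([g["img"].astype(float) for g in fs],0); np.save('top2.npy',im)
a=F['t']["img"]
print("shift check, mean diff elsewhere",np.abs(im-a)[150:155,320:325].mean())
g0,g1=a.mean(2)[150:172,291:332],im.mean(2)[150:172,291:332]
for g in(g0,g1):
    for r in g: print(' '.join(f'{int(v):3d}' for v in r))
    print()
def pr(X): return proj(F['t'],X)[0].round(1)
print('grip',pr(W(.1365,-.0995,-.012)))
for ph in(0,.6,.8,.95):
    print(ph,[pr(W(.14+h*np.sin(ph),-.0525,-.03+h*np.cos(ph))) for h in(.03,.042,.052)])
E
python3 cmp.py
```

```text
shift check, mean diff elsewhere 0.8266666666666646
 65  71  90  94 123 130 128 129 130 129 129 128 131 131 128 130 130 130 131 130 131 131 128 128 131 130 128 128 132 131 129 129 130 129 128 130 130 129 129 114 110
 54  69  93 100 124 129 128 129 130 129 128 128 131 131 128 129 129 130 131 130 130 129 128 128 131 129 130 129 131 130 129 129 130 130 130 131 130 129 129 131 131
 54  70  94 101 123 129 127 129 130 129 127 128 131 132 129 128 128 131 130 130 131 129 128 129 129 129 129 129 131 130 130 128 129 129 129 129 129 128 129 131 131
 51  87  98 109 125 128 127 128 129 128 129 128 130 129 128 129 128 130 130 130 130 129 127 130 130 129 129 130 130 129 128 128 128 128 128 130 129 128 128 130 130
 41  90 100 113 125 127 128 128 129 129 126 128 132 129 129 129 128 131 131 129 129 129 127 130 129 129 129 130 130 128 129 129 128 128 129 130 129 127 130 129 130
 44  93  98 114 126 127 128 127 128 127 127 129 131 128 129 127 129 130 130 130 129 128 126 128 129 129 127 130 130 128 129 130 128 128 129 129 128 128 129 130 128
 61  96  98 122 126 126 128 129 129 126 126 129 131 128 128 129 
[... 5783 characters left out ...]
4  87  70  67  61  48  65  90  96 115 108 122 127 126 125
110 118 122 121 120 120 121 121 122 126 124 124  96 114 116 108 122 124 126 123 123 123 123 124 126 128 127 126 123 123 124 105 123 107 105 121 109 123 125 126 125
110 118 122 121 120 121 121 123 123 125 125 122 102 118 114 102 121 126 124 124 122 123 122 124 125 126 126 126 124 122 123 125 125 109 107 118 103 123 126 125 124

grip [316.2 165.1]
0 [array([300.9, 161.7]), array([300.4, 162.1]), array([300.1, 162.3])]
0.6 [array([301.9, 156.1]), array([301.9, 154.1]), array([301.9, 152.4])]
0.8 [array([302.3, 154.5]), array([302.4, 151.9]), array([302.6, 149.6])]
0.95 [array([302.6, 153.5]), array([302.8, 150.5]), array([303. , 147.9])]
```

```bash
cat > plan2.py <<'E'
from bay import *; from go import rows
a=W(.132,-.055,.005);b=W(.176,-.055,.003); a2=a.copy();a2[2]=.3
print(a,b); rows([a2,a,*[a+(b-a)*k/6 for k in range(1,7)]],-.154)
E
python3 plan2.py
```

```text
[0.54880277 0.02937472 0.12984512] [0.59031744 0.02280993 0.14301462]
[3.27, 7.51, 0.35, np.float64(0.01)],[3.27, 7.51, 3.19, np.float64(0.01)],[3.39, 7.51, 3.15, np.float64(0.01)],[3.51, 7.51, 3.12, np.float64(0.01)],[3.62, 7.51, 3.08, np.float64(0.01)],[3.74, 7.51, 3.04, np.float64(0.01)],[3.86, 7.51, 3.01, np.float64(0.01)],[3.97, 7.51, 2.97, np.float64(0.01)],
```

>>> {"op": "jog_arm", "data": {"deltas": [[[0.4,0.9,0,0],[0.8,1.8,0,0],[1.2,2.7,0,0],[1.6,3.6,0,0],[2.0,4.5,0,0],[2.4,5.4,0,0],[2.8,6.3,0.1,0],[3.2,7.2,0.3,0]]]}}

```text
t: 19.32
eef_pos: [0.5476, 0.047, 0.3039]
ee_rot: [-3.14, -0.002, -0.153]
force: [1.0, 0.6, 0.7]
width: 0.0002
gripper_force: 0.0
```

>>> {"op": "jog_arm", "data": {"deltas": [[[0.07,0.31,0.6,0],[0.07,0.31,1.4,0],[0.07,0.31,2.2,0],[0.07,0.31,2.7,0],[0.07,0.31,2.7,0]]]}}

```text
t: 19.95
eef_pos: [0.5471, 0.0294, 0.1392]
ee_rot: [3.14, 0.004, -0.153]
force: [1.3, -0.3, 1.1]
width: 0.0004
gripper_force: 0.0
```

```bash
python3 plan2.py
```

```text
[0.54880277 0.02937472 0.12984512] [0.59031744 0.02280993 0.14301462]
[0.03, -0.0, -2.68, np.float64(0.01)],[0.03, -0.0, 0.16, np.float64(0.01)],[0.14, -0.0, 0.12, np.float64(0.01)],[0.26, -0.0, 0.08, np.float64(0.01)],[0.38, -0.0, 0.05, np.float64(0.01)],[0.49, -0.0, 0.01, np.float64(0.01)],[0.61, -0.0, -0.03, np.float64(0.01)],[0.73, -0.0, -0.06, np.float64(0.01)],
```

>>> {"op": "jog_arm", "data": {"deltas": [[[0.02,0,0.15,0],[0.02,0,0.15,0],[0.14,0,0.12,0],[0.26,0,0.08,0],[0.38,0,0.05,0],[0.5,0,0.01,0]]]}}

```text
t: 20.7
eef_pos: [0.5789, 0.0261, 0.1403]
ee_rot: [3.142, 0.0, -0.152]
force: [-1.0, 0.1, -0.3]
width: 0.0004
gripper_force: 0.1
```

>>> {"op": "jog_arm", "data": {"deltas": [[[0.12,0,-0.03,0],[0.22,0,-0.06,0],[0.22,0,-0.06,0]]]}}

```text
t: 21.08
eef_pos: [0.5918, 0.0241, 0.1437]
ee_rot: [3.142, -0.0, -0.152]
force: [-0.0, -0.2, -0.0]
width: 0.0002
gripper_force: 0.0
```

>>> {"op": "jog_arm", "data": {"deltas": [[[-0.1,0,-0.8,0],[-0.1,0,-1.7,0],[-0.1,0,-2.6,0],[0,-0.9,-2.9,0],[-0.5,-1.8,-2.9,0],[-1.0,-2.6,-2.9,0],[-1.5,-3.4,-2.9,0],[-2.0,-4.2,-2.9,0]]]}}

```text
t: 22.08
eef_pos: [0.5097, 0.2929, 0.3179]
ee_rot: [-3.141, -0.0, -0.152]
force: [0.8, 0.1, 0.6]
width: 0.0004
gripper_force: 0.0
```

>>> {"op": "jog_arm", "data": {"deltas": [[[-0.5,-0.8,0,0],[-1.0,-1.6,0,0],[-1.5,-2.4,0,0],[-1.9,-3.2,0,0],[-1.9,-3.2,0,0]]]}}

```text
t: 22.7
eef_pos: [0.4253, 0.5014, 0.3162]
ee_rot: [3.14, 0.001, -0.148]
force: [0.1, -0.4, -1.0]
width: 0.0007
gripper_force: 0.0
```

Run:
```python
from h import *
a=np.load('top2.npy'); fs=[grab_frame("top") for _ in range(6)]; im=np.mean([g["img"].astype(float) for g in fs],0); np.save('top3.npy',im)
for r in im.mean(2)[144:164,295:309]: print(' '.join(f'{int(v):3d}' for v in r))
d=np.abs(im-a).mean(2)[140:200,285:340]; print(np.argwhere(d>8).__add__([140,285]).tolist()[:40])
```

```text
85  83  56  49  63  55  51  48  39  50  65  68  84  89
 98 106  63  58 122 113 109  93  76  76  66  54  49  48
100  99  69  58 121 131 131 128 130 132 131 113 108  94
109 125 105  98 126 131 129 129 130 133 130 129 130 128
116 128 128 129 129 131 129 128 130 132 130 129 129 129
116 128 128 129 128 128 124 126 126 132 129 129 130 129
123 129 129 127 114 116 111 116 116 130 128 128 129 130
125 129 128 130 111 118 120 121 122 122 120 127 130 130
125 129 128 129 111  87  76  81  91 101 114 126 129 131
124 129 128 128  97  88  90  90  90  88 101 124 128 131
126 128 127 127  99  89  88  88  90  89 103 125 129 130
126 128 127 128 110  89  90  90  90  89 111 126 129 129
126 126 127 127 128  94 104  99  99 100 111 126 128 129
127 125 127 127 127 112 112 115 108 109 125 128 130 130
126 125 126 126 126 117 114 113 106 113 125 129 128 130
125 125 126 127 127 113 105 104 102 123 127 127 130 129
124 125 125 126 124  95  78  89  99 122 125 127 129 128
125 125 124 125 108  88 106 108  94 116 109 124 129 128
125 123 125 122 108 107 115 103  77  91  89 117 123 121
122 124 124 122 124 124 124 123 125 121 117 110 111  86
[[150, 299], [150, 300], [150, 301], [150, 302], [150, 303], [152, 300], [152, 301], [152, 302], [152, 303], [152, 304], [153, 299], [153, 301], [153, 302], [153, 304], [155, 304], [156, 299], [156, 303], [156, 304], [158, 304], [159, 300], [159, 301], [159, 302], [160, 301], [160, 303], [167, 302]]
```

```bash
cat > plan3.py <<'E'
from bay import *; from go import rows
P=[W(.148,-.055,.006),W(.158,-.055,.003),W(.164,-.055,0),W(.168,-.055,-.003),W(.172,-.055,-.005),W(.175,-.055,-.005)]
a2=P[0].copy();a2[2]=.3
rows([a2,*P],-.154)
E
python3 plan3.py
```

```text
[3.43, 7.4, 0.3, np.float64(0.01)],[3.43, 7.4, 3.03, np.float64(0.01)],[3.6, 7.4, 3.02, np.float64(0.01)],[3.71, 7.4, 3.04, np.float64(0.01)],[3.79, 7.41, 3.06, np.float64(0.01)],[3.87, 7.41, 3.07, np.float64(0.01)],[3.91, 7.41, 3.05, np.float64(0.01)],
```

>>> {"op": "jog_arm", "data": {"deltas": [[[0.4,0.9,0,0],[0.8,1.8,0,0],[1.2,2.7,0,0],[1.6,3.6,0,0],[2.0,4.5,0,0],[2.4,5.4,0,0],[2.8,6.3,0.1,0],[3.3,7.2,0.3,0]]]}}

```text
t: 24.0
eef_pos: [0.5577, 0.0391, 0.3012]
ee_rot: [-3.14, -0.003, -0.153]
force: [0.9, 0.6, 0.0]
width: 0.0004
gripper_force: 0.0
```

>>> {"op": "jog_arm", "data": {"deltas": [[[0.05,0.2,0.6,0],[0.05,0.2,1.4,0],[0.05,0.2,2.2,0],[0.05,0.2,2.5,0],[0.05,0.2,2.5,0]]]}}

```text
t: 24.62
eef_pos: [0.5576, 0.0284, 0.1489]
ee_rot: [3.14, 0.002, -0.153]
force: [-0.0, 0.0, 1.4]
width: 0.0002
gripper_force: 0.0
```

```bash
python3 plan3.py
```

```text
[0.1, 0.01, -2.52, np.float64(0.01)],[0.1, 0.01, 0.21, np.float64(0.01)],[0.27, 0.01, 0.2, np.float64(0.01)],[0.38, 0.01, 0.21, np.float64(0.01)],[0.46, 0.01, 0.24, np.float64(0.01)],[0.54, 0.01, 0.25, np.float64(0.01)],[0.58, 0.01, 0.23, np.float64(0.01)],
```

>>> {"op": "jog_arm", "data": {"deltas": [[[0.1,0,0.2,0],[0.1,0,0.2,0],[0.27,0,0.2,0],[0.38,0,0.21,0],[0.38,0,0.21,0]]]}}

```text
t: 25.25
eef_pos: [0.5818, 0.0261, 0.1372]
ee_rot: [-3.142, -0.0, -0.152]
force: [-0.7, 0.6, -0.1]
width: 0.0005
gripper_force: 0.0
```

>>> {"op": "jog_arm", "data": {"deltas": [[[0.08,0,0.03,0],[0.16,0,0.04,0],[0.2,0,0.03,0],[0.2,0,0.03,0]]]}}

```text
t: 25.75
eef_pos: [0.5932, 0.0242, 0.1357]
ee_rot: [3.141, -0.0, -0.152]
force: [-1.3, -1.2, 3.5]
width: 0.0003
gripper_force: 1.8
```

>>> {"op": "jog_arm", "data": {"deltas": [[[-0.1,0,-0.8,0],[-0.1,0,-1.7,0],[-0.1,0,-2.6,0],[0,-0.9,-2.9,0],[-0.5,-1.8,-2.9,0],[-1.0,-2.6,-2.9,0],[-1.5,-3.4,-2.9,0],[-2.0,-4.2,-2.9,0]]]}}

```text
t: 26.75
eef_pos: [0.5117, 0.2933, 0.3094]
ee_rot: [-3.141, -0.0, -0.152]
force: [0.9, 0.0, -0.7]
width: 0.0008
gripper_force: 0.0
```

>>> {"op": "jog_arm", "data": {"deltas": [[[-0.5,-0.8,0,0],[-1.0,-1.6,0,0],[-1.5,-2.4,0,0],[-1.9,-3.2,0,0],[-1.9,-3.2,0,0]]], "grip": 50}}

```text
t: 27.38
eef_pos: [0.4273, 0.5018, 0.3077]
ee_rot: [3.14, 0.001, -0.148]
force: [0.6, 0.2, 0.3]
width: 0.0447
gripper_force: 0.0
```

```bash
python3 - <<'E'
from h import *
a=np.load('top3.npy'); fs=[grab_frame("top") for _ in range(4)]; im=np.mean([g["img"].astype(float) for g in fs],0); np.save('top4.npy',im)
for r in im.mean(2)[144:164,295:309]: print(' '.join(f'{int(v):3d}' for v in r))
d=np.abs(im-a).mean(2)[140:200,285:340]; print((np.argwhere(d>10)+[140,285]).tolist()[:40])
E
cat > plan4.py <<'E'
from bay import *; from go import rows
g=W(.1365,-.0995,-.012); print(g)
a=g-[0,0,.012]; h=a.copy(); h[2]=.30
rows([h,a],-.156+np.pi/2); rows([h,a],-.156-np.pi/2)
print(arm.get_state()["q"].round(3))
E
python3 plan4.py
```

```text
85  83  56  51  62  54  48  47  40  50  65  68  84  89
 97 105  65  59 121 114 110  93  78  77  66  51  52  48
100 100  67  60 121 130 131 130 129 133 131 113 109  94
109 127 104  99 125 130 129 128 130 132 131 130 131 128
114 128 129 129 124 129 130 128 125 129 128 129 130 130
117 128 130 129 109 116 127 117 113 121 118 124 127 128
124 128 129 129 130 108 108 117 119 121 123 118 127 131
124 130 129 129 131 106  98  87  89  85  96 125 129 130
123 129 128 129 126 105  97  97  99  99 102 125 128 130
125 128 128 129 105 101  98  98  97  96 101 124 128 131
126 127 127 127 116 109  98  97 100 101 101 124 128 131
125 128 127 126 127 118  95 101 109 114 112 125 129 130
127 126 127 127 127 111 107 108 108 103 124 128 131 131
127 126 126 127 127 118 103 109 103 100 122 129 129 130
128 126 126 127 127 119  97 115 100 105 126 128 130 128
126 124 126 127 127 106  81  92  89 108 124 127 129 130
126 124 126 126 123  96  94  96 109 125 124 127 131 128
125 126 125 125 107  88  97 100  88 115 108 125 130 128
124 125 124 121 109 108 105  98  79  89  86 117 125 119
124 124 124 124 125 125 125 125 126 121 117 110 109  86
[[149, 299], [149, 300], [149, 303], [149, 304], [149, 305], [150, 299], [150, 306], [151, 299], [151, 300], [151, 301], [151, 302], [151, 303], [151, 304], [151, 305], [152, 299], [152, 300], [152, 301], [152, 302], [152, 305], [153, 300], [154, 299], [154, 300], [154, 303], [154, 304], [155, 299], [155, 300], [155, 302], [155, 303], [155, 304], [156, 300], [156, 305], [158, 301], [159, 301], [159, 302], [159, 303], [159, 304], [160, 301], [160, 303]]
[ 0.55177197 -0.01614774  0.11540944]
[3.32, 8.16, 0.16, np.float64(-17.96)],[3.32, 8.16, 3.43, np.float64(-17.96)],
[3.32, 8.16, 0.16, np.float64(18.04)],[3.32, 8.16, 3.43, np.float64(18.04)],
[ 1.155  0.293  0.103  0.    -1.381  0.263]
```

>>> {"op": "jog_arm", "data": {"deltas": [[[0.4,0.9,0,2],[0.8,1.8,0,4],[1.2,2.7,0,6],[1.6,3.6,0,8],[2.0,4.6,0,10],[2.4,5.6,0,12],[2.8,6.6,0,14],[3.2,7.5,0,16]]], "grip": 38}}

```text
t: 28.58
eef_pos: [0.5496, 0.0243, 0.3104]
ee_rot: [-3.14, 0.001, -1.555]
force: [0.8, 1.0, -0.5]
width: 0.0384
gripper_force: 0.0
```

```bash
sed -i '/pi\/2/d' plan4.py
cat >> plan4.py <<'E'
h[2]=.2;a[2]=g[2]-.015; rows([h,a],-.156-np.pi/2)
E
python3 plan4.py
```

```text
[ 0.55177197 -0.01614774  0.11540944]
[ 0.4    0.107 -0.13   0.    -1.332 -0.385]
[0.68, -0.03, 1.84, np.float64(1.96)],[0.68, -0.03, 3.5, np.float64(1.96)],
```

>>> {"op": "jog_arm", "data": {"deltas": [[[0.5,0,0.5,1],[0.68,-0.03,1.2,1.96],[0.68,-0.03,1.84,1.96],[0.68,-0.03,1.84,1.96]]]}}

```text
t: 29.08
eef_pos: [0.5504, -0.0149, 0.1971]
ee_rot: [3.137, -0.002, -1.721]
force: [-0.8, 0.6, 1.8]
width: 0.0381
gripper_force: 0.0
```

```bash
python3 plan4.py
```

```text
[ 0.55177197 -0.01614774  0.11540944]
[ 3.280e-01  1.800e-01 -3.040e-01 -1.000e-03 -1.092e+00 -4.790e-01]
[0.02, -0.03, -0.05, np.float64(0.06)],[0.02, -0.03, 1.61, np.float64(0.06)],
```

>>> {"op": "jog_arm", "data": {"deltas": [[[0.02,-0.03,0.5,0],[0.02,-0.03,0.9,0],[0.02,-0.03,1.2,0],[0.02,-0.03,1.2,0]]]}}

```text
t: 29.58
eef_pos: [0.5544, -0.0149, 0.128]
ee_rot: [-3.141, -0.0, -1.719]
force: [0.1, -0.0, 0.5]
width: 0.0382
gripper_force: 0.0
```

>>> {"op": "jog_arm", "data": {"deltas": [[[0,0,0.2,0],[0,0,0.37,0],[0,0,0.37,0]]]}}

```text
t: 29.95
eef_pos: [0.5537, -0.0148, 0.1042]
ee_rot: [3.14, -0.001, -1.719]
force: [0.3, 0.2, -0.2]
width: 0.0381
gripper_force: 0.0
```

>>> {"op": "jog_arm", "data": {"deltas": [[[0,0,0,0],[0,0,0,0],[0,0,0,0],[0,0,0,0],[0,0,0,0]]], "grip": 0, "squeeze": 25}}

```text
t: 30.58
eef_pos: [0.5512, -0.0143, 0.1046]
ee_rot: [3.137, -0.0, -1.72]
force: [-11.2, 5.0, 8.6]
width: 0.0141
gripper_force: 25.0
```

```bash
cat > lev.py <<'E'
from bay import *; from go import rows
import sys
a,b,n=map(float,sys.argv[1:4])
s=arm.get_state(); f=lambda t:.08*(np.cos(t)*ux+np.sin(t)*un)
print(s["eef_pos"]); rows([s["eef_pos"]+f(t)-f(a) for t in np.linspace(a,b,int(n)+1)[1:]])
E
python3 lev.py 0 1.4 14
```

```text
[ 0.55117775 -0.01432075  0.10463767]
[-0.0, 0.05, -0.12, 0],[-0.0, 0.12, -0.24, 0],[-0.0, 0.19, -0.35, 0],[-0.0, 0.28, -0.45, 0],[-0.0, 0.37, -0.54, 0],[-0.0, 0.48, -0.63, 0],[-0.0, 0.59, -0.7, 0],[-0.01, 0.71, -0.76, 0],[-0.01, 0.83, -0.81, 0],[-0.01, 0.96, -0.84, 0],[-0.01, 1.09, -0.87, 0],[-0.01, 1.22, -0.88, 0],[-0.01, 1.36, -0.87, 0],[-0.01, 1.49, -0.86, 0],
```

>>> {"op": "jog_arm", "data": {"deltas": [[[0,0.04,-0.02,0],[0,0.04,-0.02,0]]]}}

```text
t: 30.82
eef_pos: [0.5508, -0.0142, 0.1056]
ee_rot: [3.14, -0.0, -1.72]
force: [-1.7, 2.4, -3.9]
width: 0.014
gripper_force: 25.0
```

Small forces; pull the first part and check.

>>> {"op": "jog_arm", "data": {"deltas": [[[0,0.05,-0.12,0],[0,0.12,-0.24,0],[0,0.19,-0.35,0],[0,0.28,-0.45,0],[0,0.28,-0.45,0]]]}}

```text
t: 31.45
eef_pos: [0.5354, -0.0118, 0.134]
ee_rot: [-3.14, 0.0, -1.719]
force: [1.8, -0.9, -6.4]
width: 0.014
gripper_force: 25.0
```

>>> {"op": "jog_arm", "data": {"deltas": [[[0,0.09,-0.09,0],[0,0.2,-0.18,0],[0,0.31,-0.25,0],[0,0.43,-0.31,0],[0,0.55,-0.36,0],[0,0.55,-0.36,0]]]}}

```text
t: 32.2
eef_pos: [0.5059, -0.007, 0.1579]
ee_rot: [-3.133, 0.001, -1.718]
force: [8.8, -5.9, 2.1]
width: 0.0143
gripper_force: 25.0
```

>>> {"op": "jog_arm", "data": {"deltas": [[[0,0.13,-0.03,0],[0,0.26,-0.06,0],[0,0.39,-0.07,0],[0,0.39,-0.07,0]]]}}

```text
t: 32.7
eef_pos: [0.4846, -0.0032, 0.1636]
ee_rot: [-3.129, 0.002, -1.717]
force: [10.2, -6.0, 9.4]
width: 0.0144
gripper_force: 25.0
```

>>> {"op": "jog_arm", "data": {"deltas": [[[0,0.1,0,0],[0,0.2,0.01,0],[0,0.25,0.02,0],[0,0.25,0.02,0]]]}}

```text
t: 33.2
eef_pos: [0.4696, -0.0009, 0.1622]
ee_rot: [-3.13, 0.002, -1.717]
force: [7.0, -5.4, 11.7]
width: 0.0143
gripper_force: 25.0
```

>>> {"op": "jog_arm", "data": {"deltas": [[[0,0.06,-0.02,0],[0,0.12,-0.02,0],[0,0.12,-0.02,0]]]}}

```text
t: 33.58
eef_pos: [0.4624, 0.0003, 0.1622]
ee_rot: [-3.131, 0.002, -1.717]
force: [12.8, -4.4, 0.1]
width: 0.0144
gripper_force: 25.0
```

>>> {"op": "jog_arm", "data": {"deltas": [[[0,0.06,0.0,0],[0,0.1,0.0,0],[0,0.1,0.0,0]]]}}

```text
t: 33.95
eef_pos: [0.4613, 0.0008, 0.1625]
ee_rot: [-3.123, 0.002, -1.716]
force: [39.0, -18.2, -23.0]
width: 0.0141
gripper_force: 25.0
```

>>> {"op": "jog_arm", "data": {"deltas": [[[0,-0.05,0,0],[0,-0.05,0,0],[0,-0.05,0,0],[0,-0.05,0,0],[0,-0.05,0,0],[0,-0.05,0,0]]]}}

```text
t: 34.7
eef_pos: [0.4619, 0.0006, 0.1624]
ee_rot: [-3.127, 0.002, -1.717]
force: [24.0, -11.5, -9.0]
width: 0.0142
gripper_force: 25.0
```

```bash
python3 -c "
from station import arm
print(arm.job_done())"
```

```text
the job is handed in; nothing more can be done
None
```

I handed the job in at about 35 s with the vent lever gripped at 25 N and held against its stop (about 1.4 rad), the door swung open and the catch pushed back; `job_done` returned no verdict, and I judged the catch angle only from images and contact force, not from a direct reading.

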